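# Put the fingerprint kit back in its matching holders

### The arm

A 6-joint arm with a two-finger parallel gripper is mounted at the origin on the work surface. World frame = base frame: x ahead of the robot, y to its left, z up, the work surface at z = 0. Lengths are in m, angles in rad, forces in N, time in s.
With the tool pointing down it reaches from about 0.225 to 0.875 m from the base axis. Payload 3.4 kg.
Tool frame: the origin (TCP) lies on the centre line of the jaws, within the pads' length; the fingertips stand 25 mm ahead of it and the grasp point (between the pads) lies 6 mm ahead of it; x points along the fingers, y is the direction in which the jaws open and shut, and the axes are right-handed (so a half turn about x gives the same grasp; the last joint's range is limited). The gripper opens to 85 mm and grips with 20 to 120 N. Pads are 22 mm wide; open, the fingers measure 114 mm over their backs; the gripper's body (76 mm by 85 mm) begins 54 mm behind the grasp point. The pads swing forward as they close: fully open they stand 13 mm farther back than shut.
Start: joints at [1.117, 0.276, 1.505, -0, 1.361, -0.121], TCP at [0.188, 0.543, 0.256] pointing down, gripper open.
Joint ranges: [-2.89, 2.89], [-0.75, 2.08], [0.22, 2.7], [-1.18, 4.32], [0.11, 2.71], [-2.7, 2.7]. Speed limits (rad/s): [2.57, 2.57, 3.14, 3.14, 3.14, 3.14].

### API

Orientations are given as a rotation vector (axis times angle).
In Python, from cell import bot gives the robot as it stands.
- The arm moves only by the tool apply_moves, never from a script. Its argument "rows" is a list of rows, each an object of numbers: "dx", "dy", "dz": the shift along the tool's x, y, z in mm; "wx", "wy", "wz": the turn, a rotation vector about the tool's x, y, z in rad; "claw": the gripper command: -1 is shut, 1 is fully open, values between are in proportion. A call has 1 to 12 rows; each row is the pose to reach, as a shift and turn from the pose commanded when the call began, along the tool's axes at that moment; what a row does not reach only later rows make up. A row lasts 1/8 s, in which the tool goes at most 62.5 mm and 10.7 degrees, less where a joint would pass 70% of its speed; a pose out of reach is approached as far as the arm can. A call with a gripper value outside its range is refused whole. The fingers move at their own pace and stop on an object; "force" is the grip in N (left out, the last holds). Time passes only in rows, so rows that repeat a pose let the fingers close. It gives the time, the measured TCP pose, the force and the opening at its end, in the units of the state.
- bot.read_state(): the state, without advancing time (a new reading comes with each control period).
- bot.capture(name): name is "side" or "top"; returns a dict with "frame" (400x640x3 uint8, blue, green, red), "fx", "fy", "cx", "cy" (pixels), "rvec" (rotation vector, rad) and "tvec" (3), from world to camera coordinates, as OpenCV has them. Camera axes: x right, y down, z forward; pixel columns grow to the right and rows downward; lengths in m; the calibration is good to about 2 mm. A picture is of the moment at which its call begins. There is no depth.
- bot.close_job(): hands the job in, once; it reports no verdict.
The state is a dict: "time": time; "q": joint angles; "dq": joint speeds; "joint_efforts": joint torques, N m; "tool_pos": TCP position; "tool_rot": TCP orientation; "wrist_force": force on the tool from outside, world axes, zero at the start; "ft_torque": the same for the moment, N m; "grip_width": finger opening in m.
Only numpy, scipy, OpenCV 4.12 (cv2) and the standard library are available. Lean on these libraries where they do the work, as an engineer would, in place of code of your own. Each camera call takes 0.05 s, during which the arm holds its last target.

### The job

Put the four loose pieces of the fingerprint kit away, each the right way up and fully down in the holder that matches it: the wide jar in the large round recess, the slim vial in the small round recess, the card case in the oblong recess, and the lens ring over the upright post. Any order will do. Leave the green bottle in its cradle and the brush where they are.

Things in the scene. Friction and masses are not known exactly. Their poses are not given: they have to be found in the camera images.
- wide_jar_mid (a point): Wide low powder jar: clear plastic with dark grey powder inside, black screw cap of the same diameter. Cylinder 56 mm in diameter, 46 mm tall (cap included). Stands upright at the start; origin at its centre, half-way up; z up.
- vial_mid (a point): Slim powder vial: clear plastic with dark grey powder inside, black screw cap of the same diameter. Cylinder 34 mm in diameter, 58 mm tall (cap included). Stands upright at the start; origin at its centre, half-way up; z up.
- lens_ring_mid (a point): Macro lens ring: plain aluminium tube, 62 mm outside diameter, 42 mm through bore, 30 mm tall, axis vertical. Stands upright at the start; origin at its centre, half-way up; z up.
- card_case_mid (a point): Card case: closed oblong grey plastic box with a blank white label on top, 70 mm (its x) by 42 mm (its y) by 32 mm tall. Stands upright at the start; origin at its centre, half-way up; z up.
- wide_holder: Holder for the wide jar: square black block 92 x 92 mm, 10 mm high, with a round recess 72 mm in diameter with grey floor, 7 mm deep, in its centre (recess floor 3 mm above the bench). Fixed to the bench; origin at the centre of its underside, on the bench; z up.
- vial_holder: Holder for the slim vial: square black block 76 x 76 mm, 10 mm high, with a round recess 50 mm in diameter with grey floor, 7 mm deep, in its centre (recess floor 3 mm above the bench). Fixed to the bench; origin at the centre of its underside, on the bench; z up.
- ring_holder: Holder for the lens ring: round black disc 84 mm in diameter, 10 mm high, with an upright grey post 22 mm in diameter in its centre that rises 16 mm above the disc (post top 26 mm above the bench). The ring drops over the post and rests on the disc. Fixed to the bench; origin at the centre of its underside, on the bench; z up.
- case_holder: Holder for the card case: oblong black block 104 mm (its x) by 76 mm (its y), 10 mm high, with a recess 86 mm (x) by 58 mm (y) with grey floor, 7 mm deep, in its centre (recess floor 3 mm above the bench). The case goes in with its long side along the holder's long side, either way round. Fixed to the bench; origin at the centre of its underside, on the bench; z up.
- bottle: Bystander, leave alone: green glass bottle 60 mm in diameter, 210 mm long, lying along y in a low steel cradle at the far side of the bench. Origin at the centre of its base; its z axis runs from the base to the neck.
- brush: Bystander, leave alone: black magnetic powder brush, 145 mm long, 22 mm thick, lying on the bench at its far left side, beyond the work. Origin under the middle of its handle, on the bench; x along it towards the bristles.

How it is judged:
At the end, for the whole second after the job is handed in: Wide jar, vial, lens ring and card case each stand in their own holder: centre within 13 mm of the holder's centre, height within 4 mm of fully seated, upright within 0.12 rad (about 7 degrees), at rest; the case's long side within 0.35 rad (20 degrees) of the holder's, either way round (horizontal distance between wide_jar_mid and wide_holder below 0.013 m and z of wide_jar_mid in the frame of wide_holder between 0.022 and 0.03 m and angle between each of wide_jar_mid, vial_mid, lens_ring_mid, card_case_mid's own z axis and vertical below 0.12 rad and linear speed of each of wide_jar, vial, lens_ring, card_case below 0.02 m/s and horizontal distance between vial_mid and vial_holder below 0.013 m and z of vial_mid in the frame of vial_holder between 0.028 and 0.036 m and horizontal distance between lens_ring_mid and ring_holder below 0.013 m and z of lens_ring_mid in the frame of ring_holder between 0.021 and 0.029 m and horizontal distance between card_case_mid and case_holder below 0.013 m and z of card_case_mid in the frame of case_holder between 0.015 and 0.023 m and angle between the x axis of card_case_mid and the x axis of case_holder, either way round below 0.35 rad); the robot touches nothing.
It fails at once if the green bottle is moved by more than 30 mm (distance of bottle from where it was at the start of the episode above 0.03 m).
It fails at once if the brush is moved by more than 30 mm (distance of brush from where it was at the start of the episode above 0.03 m).
It also fails if it takes over 112 s, if anything falls off the work surface, if the arm or the gripper's body presses on something with over 40 N, if the wrist force passes 120 N, or if a joint passes its speed limit or range.

## Working session

There is one attempt and no reset: what is moved stays moved. The work goes in short steps, Python scripts to look and compute and a tool call to move; the robot and the scene stay as the last step left them, time stands still between calls to the robot, and variables do not carry over. Pictures are saved under pics/ and viewed, and the job is handed in when it is done.

Besides the shell and the picture viewer there is one more tool, called after ">>>" as name(argument=value, ...) on one line, values as JSON. apply_moves: Moves the arm, as the interface text tells. Its arguments: {"type":"object","properties":{"rows":{"type":"array","items":{"type":"object","properties":{"dx":{"type":"number"},"dy":{"type":"number"},"dz":{"type":"number"},"wx":{"type":"number"},"wy":{"type":"number"},"wz":{"type":"number"},"claw":{"type":"number"}}}},"force":{"type":"number"}},"required":["rows"]}

```bash
mkdir -p pics; ls; python3 - <<'E'
from cell import bot
import cv2,numpy as np,pickle
print(bot.read_state())
d={}
for n in("side","top"):
    c=bot.capture(n);d[n]=c;cv2.imwrite(f"pics/{n}0.png",c["frame"])
    print(n,{k:v for k,v in c.items() if k!="frame"})
pickle.dump(d,open("c0.pkl","wb"))
E
```

```text
pics
{'time': 0.0, 'q': array([ 1.11698888e+00,  2.76602143e-01,  1.50614690e+00,  5.57958336e-06,
        1.36069066e+00, -1.21002319e-01]), 'dq': array([ 0.00139677,  0.00169081, -0.00010619,  0.00064566,  0.00098403,
       -0.00032421]), 'joint_efforts': array([-5.36069147e-04, -4.16784096e+01, -2.45801371e+01, -3.15469160e-04,
        1.11698429e-02,  2.07694129e-06]), 'tool_pos': array([0.18764006, 0.54300828, 0.2554301 ]), 'tool_rot': array([ 0.25979089,  1.55550169, -0.26258154]), 'wrist_force': array([-0.89666429, -0.45705473,  1.08215899]), 'ft_torque': array([-0.02039137,  0.04710221, -0.02669417]), 'grip_width': 0.08538870505980746}
side {'fx': 511.7901285513018, 'fy': 511.7901285513018, 'cx': 319.13134549005997, 'cy': 195.3525469514507, 'rvec': array([ 2.14443801, -0.16500485,  0.11213647]), 'tvec': array([-0.57800637,  0.09890131,  1.36020851])}
top {'fx': 476.49514905008084, 'fy': 476.49514905008084, 'cx': 320.95596976608823, 'cy': 199.42785431382245, 'rvec': array([ 2.08759768, -2.14748007,  0.15218704]), 'tvec': array([0.02086606, 0.59365478, 1.01941702])}
```

View pics/top0.png

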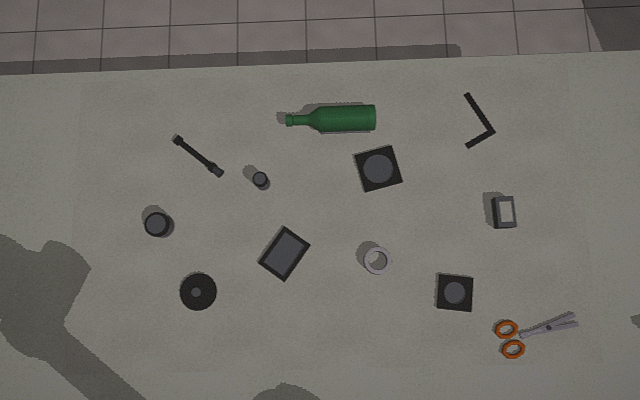

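View pics/side0.png

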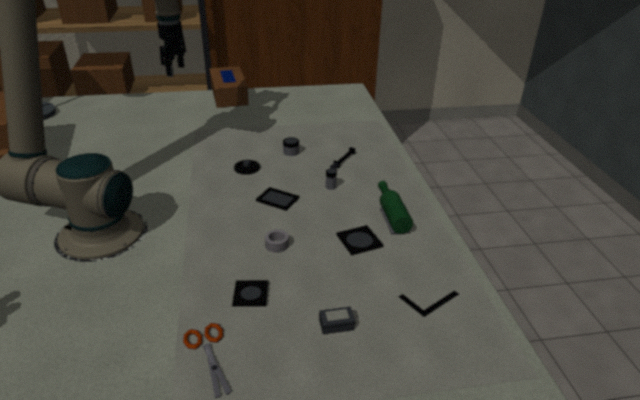

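The top view shows:
- wide jar near (157,224)
- vial near (260,179)
- ring near (377,261)
- case near (505,212)
- wide holder near (378,169)
- vial holder near (455,292)
- case holder near (285,254)
- ring holder near (198,292)

There are also scissors and an L-shaped piece, which I'll leave alone. Next I'll rectify the image for measuring.

```bash
cat > h.py <<'E'
import cv2,numpy as np
def P(c):
    K=np.array([[c["fx"],0,c["cx"]],[0,c["fy"],c["cy"]],[0,0,1]])
    R=cv2.Rodrigues(c["rvec"])[0]
    return K,R,np.array(c["tvec"])
def w(c,uv,z):
    K,R,t=P(c)
    d=R.T@np.linalg.solve(K,[uv[0],uv[1],1]);o=-R.T@t
    return (o+d*(z-o[2])/d[2])[:2]
def proj(c,p):
    K,R,t=P(c)
    return cv2.projectPoints(np.array(p,float).reshape(-1,3),c["rvec"],c["tvec"],K,None)[0].reshape(-1,2)
def crop(c,uv,r=40,s=7):
    x,y=map(int,uv);im=c["frame"][max(0,y-r):y+r,max(0,x-r):x+r]
    return cv2.resize(im,(r*s*2//2,r*s*2//2),interpolation=cv2.INTER_CUBIC)
E
python3 - <<'E'
from h import *
import pickle
d=pickle.load(open("c0.pkl","rb"));c=d["top"]
print([ (n,-P(d[n])[1].T@P(d[n])[2]) for n in d])
pt=dict(jar=(157,224,.046),vial=(260,179,.058),ring=(377,261,.03),case=(507,211,.032),wh=(378,169,.01),vh=(455,292,.01),ch=(285,254,.01),rh=(198,292,.01),brush=(200,155,.01),bottle=(330,118,.05))
for k,v in pt.items(): print(k,w(c,v[:2],v[2]).round(3))
# dark regions
g=cv2.cvtColor(c["frame"],cv2.COLOR_BGR2GRAY)
rows=[]
for ks in(("jar","vial","ring","case"),("wh","vh","ch","rh")):
    rows.append(np.hstack([cv2.resize(c["frame"][pt[k][1]-25:pt[k][1]+25,pt[k][0]-25:pt[k][0]+25],(200,200),interpolation=cv2.INTER_CUBIC) for k in ks]))
im=np.vstack(rows);im=np.clip(im*1.6,0,255).astype(np.uint8);cv2.imwrite("pics/crops.png",im)
s=d["side"]
for k,v in pt.items(): print(k,proj(s,[*w(c,v[:2],v[2]),v[2]]).round(0))
E
```

```text
[('side', array([ 0.38137821, -1.16225025,  0.83532332])), ('top', array([ 0.40958577, -0.02456746,  1.10621354]))]
jar [0.55  0.377]
vial [0.644 0.14 ]
ring [ 0.454 -0.117]
case [ 0.558 -0.414]
wh [ 0.67  -0.131]
vh [ 0.382 -0.29 ]
ch [0.477 0.091]
rh [0.396 0.291]
brush [0.718 0.292]
bottle [ 0.785 -0.022]
jar [[291. 141.]]
vial [[331. 171.]]
ring [[276. 236.]]
case [[338. 316.]]
wh [[359. 238.]]
vh [[252. 291.]]
ch [[277. 197.]]
rh [[247. 165.]]
brush [[344. 159.]]
bottle [[391. 199.]]
```

View pics/crops.png

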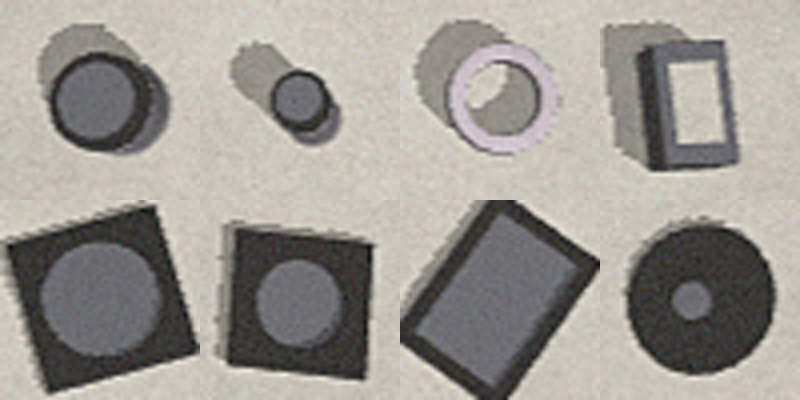

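```bash
cat > ov.py <<'E'
from h import *
def circ(x,y,z,r):
    a=np.linspace(0,2*np.pi,60);return np.c_[x+r*np.cos(a),y+r*np.sin(a),0*a+z]
def rect(x,y,z,a,L,W):
    q=np.array([[1,1],[1,-1],[-1,-1],[-1,1],[1,1]])*[L/2,W/2];c,s=np.cos(a),np.sin(a)
    q=q@np.array([[c,s],[-s,c]]);return np.c_[q+[x,y],np.full(5,z)]
def shapes(m):
    S={}
    for k,v in m.items():
        x,y=v[:2];a=v[2] if len(v)>2 else 0
        S[k]={'jar':[circ(x,y,.046,.028),circ(x,y,0,.028)],'vial':[circ(x,y,.058,.017),circ(x,y,0,.017)],
        'ring':[circ(x,y,.03,.031),circ(x,y,.03,.021),circ(x,y,0,.031)],'case':[rect(x,y,.032,a,.07,.042),rect(x,y,0,a,.07,.042)],
        'wh':[circ(x,y,.01,.036),rect(x,y,.01,a,.092,.092)],'vh':[circ(x,y,.01,.025),rect(x,y,.01,a,.076,.076)],
        'ch':[rect(x,y,.01,a,.104,.076),rect(x,y,.01,a,.086,.058)],'rh':[circ(x,y,.01,.042),circ(x,y,.026,.011)]}[k]
    return S
def draw(c,m,fn,r=25,sc=8):
    T=[]
    for k,ss in shapes(m).items():
        p=proj(c,ss[0].mean(0))[0].round().astype(int)
        im=c["frame"][p[1]-r:p[1]+r,p[0]-r:p[0]+r]
        im=cv2.resize(im,(200,200),interpolation=cv2.INTER_CUBIC);im=np.clip(im*1.6,0,255).astype(np.uint8)
        for s in ss:
            q=(proj(c,s)-(p-r)+.5)*200/(2*r)-.5
            cv2.polylines(im,[(q*16).round().astype(np.int32)],False,(0,0,255),1,cv2.LINE_AA,4)
        T.append(im)
    while len(T)%4:T.append(0*T[0])
    cv2.imwrite(fn,np.vstack([np.hstack(T[i:i+4]) for i in range(0,len(T),4)]))
E
cat > fit.py <<'E'
from ov import *
import pickle
d=pickle.load(open("c0.pkl","rb"));c=d["top"]
hsv=cv2.cvtColor(c["frame"],cv2.COLOR_BGR2GRAY)
def blob(z,uv,L,a0=None):
    # black+grey recess: dark mask filled, rectified to plane z
    K,R,t=P(c);x0,y0=w(c,uv,z)
    s=.0005;N=300
    # pixel(i,j)-> world
    A=np.array([[s,0,x0-N*s/2],[0,s,y0-N*s/2],[0,0,z],[0,0,1]])
    H=K@np.c_[R,t]@A
    im=cv2.warpPerspective(hsv,H,(N,N),flags=cv2.WARP_INVERSE_MAP|cv2.INTER_CUBIC)
    m=(im<L).astype(np.uint8)
    cs,_=cv2.findContours(m,cv2.RETR_EXTERNAL,cv2.CHAIN_APPROX_NONE)
    k=max(cs,key=cv2.contourArea)
    (cx,cy),(a,b),an=cv2.minAreaRect(k);
    M=cv2.moments(k)
    f=lambda X,Y:np.round([x0-N*s/2+X*s,y0-N*s/2+Y*s],4)
    return f(cx,cy),f(M['m10']/M['m00'],M['m01']/M['m00']),round(a*s,4),round(b*s,4),round(an,1),round(M['m00']*s*s,5)
for k,uv in dict(wh=(378,169),vh=(455,292),ch=(285,254),rh=(198,292)).items():
    for L in(45,60): print(k,L,*blob(.01,uv,L))
E
python3 fit.py
```

```text
wh 45 [ 0.672  -0.1306] [ 0.6719 -0.1309] 0.0928 0.0919 13.7 0.00823
wh 60 [ 0.672  -0.1304] [ 0.6719 -0.1306] 0.094 0.0934 13.8 0.00848
vh 45 [ 0.3806 -0.2886] [ 0.3806 -0.2886] 0.0762 0.0754 82.2 0.00555
vh 60 [ 0.3808 -0.2885] [ 0.3807 -0.2884] 0.0779 0.0764 82.5 0.00574
ch 45 [0.4782 0.0936] [0.4781 0.0937] 0.0753 0.1029 53.4 0.00753
ch 60 [0.4782 0.0938] [0.4782 0.0939] 0.0764 0.1038 53.4 0.00773
rh 45 [0.3977 0.2912] [0.3976 0.2912] 0.0818 0.0833 6.0 0.00531
rh 60 [0.3976 0.2914] [0.3977 0.2913] 0.0835 0.0841 17.4 0.00547
```

```bash
python3 - <<'E'
from ov import *
import pickle
d=pickle.load(open("c0.pkl","rb"));c=d["top"]
f=lambda u,v,z:tuple(w(c,(u,v),z))
m=dict(jar=f(156,223.9,.046),vial=f(259.9,179,.058),ring=f(377.2,260.5,.03),case=(*f(505.7,211.4,.032),.12),
wh=(.672,-.1306,np.radians(13.7)),vh=(.3806,-.2886,np.radians(-7.6)),ch=(.4782,.0937,np.radians(-36.6)),rh=(.3977,.2912))
print({k:np.round(v,4) for k,v in m.items()})
pickle.dump(m,open("m.pkl","wb"))
draw(c,m,"pics/ov_top.png");draw(d["side"],m,"pics/ov_side.png")
E
```

```text
{'jar': array([0.5504, 0.3792]), 'vial': array([0.644 , 0.1407]), 'ring': array([ 0.4554, -0.1175]), 'case': array([ 0.5572, -0.4107,  0.12  ]), 'wh': array([ 0.672 , -0.1306,  0.2391]), 'vh': array([ 0.3806, -0.2886, -0.1326]), 'ch': array([ 0.4782,  0.0937, -0.6388]), 'rh': array([0.3977, 0.2912])}
```

View pics/ov_top.png

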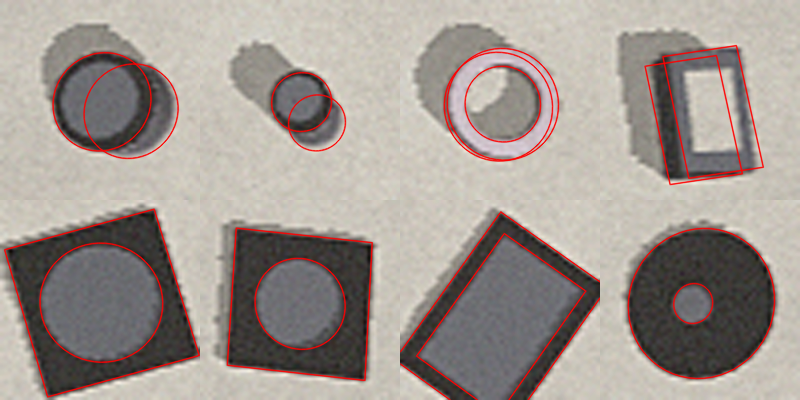

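View pics/ov_side.png

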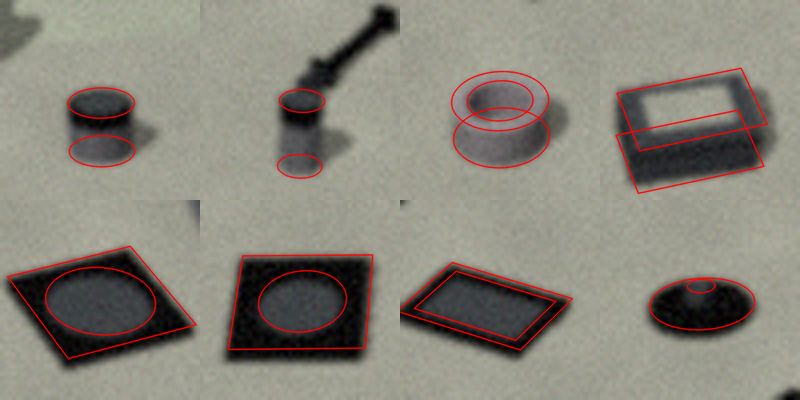

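```bash
python3 - <<'E'
from ov import *
import pickle
d=pickle.load(open("c0.pkl","rb"));c=d["top"]
m=pickle.load(open("m.pkl","rb"))
for i,(n) in enumerate(("top","side")):
  T=[]
  for a,dy in((.02,.002),(.05,.002),(.05,0),(.08,.002)):
    x,y,_=m["case"];draw(d[n],dict(case=(x,y+dy,a)),"pics/t.png");T.append(cv2.imread("pics/t.png")[:,:200])
  cv2.imwrite(f"pics/case_{n}.png",np.hstack(T))
cv2.imwrite("pics/case.png",np.vstack([cv2.imread(f"pics/case_{n}.png") for n in("top","side")]))
E
```

```text
(no output)
```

View pics/case.png

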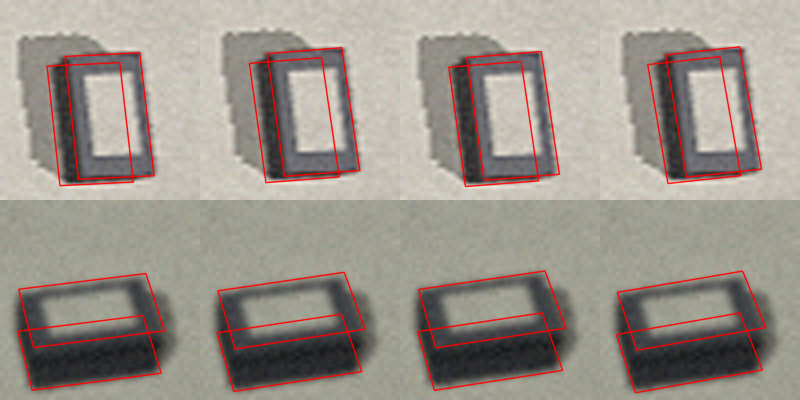

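```bash
cat > pl.py <<'E'
import sys
from cell import bot
from scipy.spatial.transform import Rotation as Ro
import numpy as np
def go(*wps):
    s=bot.read_state();R=Ro.from_rotvec(s["tool_rot"]).as_matrix();p=s["tool_pos"]
    y=R[:,1];a=np.arctan2(y[1],y[0])
    print("t",round(s["time"],2),"p",p.round(4),"a",round(a,3),"q",s["q"].round(2),"F",s["wrist_force"].round(1),"grip",round(s["grip_width"],4))
    for x,yy,z,at in wps:
        T=np.c_[(0,0,-1),(np.cos(at),np.sin(at),0),(np.sin(at),-np.cos(at),0)]
        d=R.T@(np.array([x,yy,z])-p)*1000;r=Ro.from_matrix(R.T@T).as_rotvec()
        print((x,yy,z,at),"d",d.round(1),"w",r.round(3),"dist",np.linalg.norm(d).round(0),"deg",np.degrees(np.linalg.norm(r)).round(0))
if __name__=="__main__":
    go(*[tuple(map(float,a.split(","))) for a in sys.argv[1:]])
E
python3 pl.py .5504,.3792,.15,.6 .5504,.3792,.032,.6 .5504,.3792,.15,-.95 .5504,.3792,.15,-2.5
```

```text
t 0.1 p [0.1877 0.5431 0.2555] a 1.238 q [ 1.12  0.28  1.51  0.    1.36 -0.12] F [-0.1  0.  -0.2] grip 0.0854
(0.5504, 0.3792, 0.15, 0.6) d [105.5 -36.2 396.4] w [0.638 0.    0.002] dist 412.0 deg 37.0
(0.5504, 0.3792, 0.032, 0.6) d [223.5 -36.  396.4] w [0.638 0.    0.002] dist 456.0 deg 37.0
(0.5504, 0.3792, 0.15, -0.95) d [105.5 -36.2 396.4] w [2.188e+00 2.000e-03 1.000e-03] dist 412.0 deg 125.0
(0.5504, 0.3792, 0.15, -2.5) d [105.5 -36.2 396.4] w [-2.545e+00 -2.000e-03  0.000e+00] dist 412.0 deg 146.0
```

>>> apply_moves(rows=[{"dx": 105.5, "dy": -36, "dz": 396.5, "wx": 0.24, "claw": 1}, {"dx": 105.5, "dy": -36, "dz": 396.5, "wx": 0.24, "claw": 1}, {"dx": 105.5, "dy": -36, "dz": 396.5, "wx": 0.24, "claw": 1}, {"dx": 105.5, "dy": -36, "dz": 396.5, "wx": 0.24, "claw": 1}, {"dx": 105.5, "dy": -36, "dz": 396.5, "wx": 0.24, "claw": 1}, {"dx": 105.5, "dy": -36, "dz": 396.5, "wx": 0.24, "claw": 1}, {"dx": 105.5, "dy": -36, "dz": 396.5, "wx": 0.24, "claw": 1}, {"dx": 105.5, "dy": -36, "dz": 396.5, "wx": 0.24, "claw": 1}, {"dx": 105.5, "dy": -36, "dz": 396.5, "wx": 0.24, "claw": 1}, {"dx": 105.5, "dy": -36, "dz": 396.5, "wx": 0.24, "claw": 1}, {"dx": 105.5, "dy": -36, "dz": 396.5, "wx": 0.24, "claw": 1}], force=40)

```text
$.rows[0]: bad value
```

```bash
python3 pl.py .5504,.3792,.032,1; python3 -c "
from h import *;from cell import bot
c=bot.capture('side');cv2.imwrite('pics/s1.png',crop(c,(291,130),60,5))
c=bot.capture('top');cv2.imwrite('pics/s1t.png',c['frame'])"
```

```text
t 0.1 p [0.1877 0.5431 0.2555] a 1.238 q [ 1.12  0.28  1.51  0.    1.36 -0.12] F [-0.1  0.  -0.2] grip 0.0854
(0.5504, 0.3792, 0.032, 1.0) d [223.5 -36.  396.4] w [ 0.238 -0.     0.002] dist 456.0 deg 14.0
```

View pics/s1t.png

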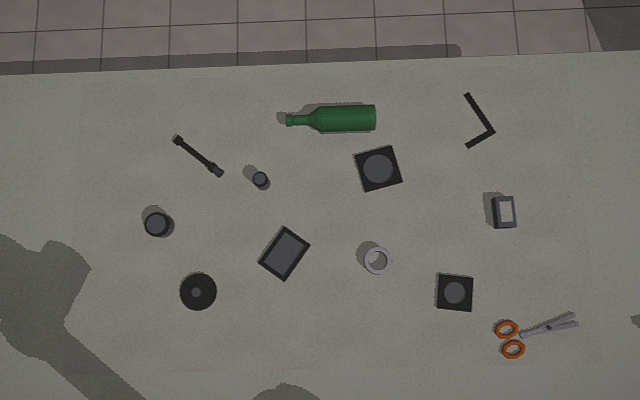

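View pics/s1.png

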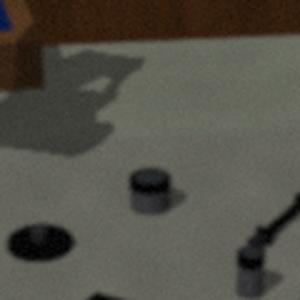

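The call was refused, so nothing moved and the pictures show the same scene as before. I'll retry with every field filled in.

>>> apply_moves(rows=[{"dx": 15, "dy": -5, "dz": 58, "wx": 0.03, "wy": 0, "wz": 0, "claw": 1}], force=40)

```text
time: 0.32
tool_pos: [0.2393, 0.5217, 0.2421]
tool_rot: [0.284, 1.553, -0.278]
wrist_force: [1.3, 0.7, 0.5]
grip_width: 0.0855
```

>>> apply_moves(rows=[{"dx": 90, "dy": -30, "dz": 338, "wx": 0.2, "wy": 0, "wz": 0, "claw": 1}])

```text
time: 0.45
tool_pos: [0.2961, 0.4935, 0.2251]
tool_rot: [0.434, 1.527, -0.432]
wrist_force: [0.9, -0.0, -0.5]
grip_width: 0.0854
```

```bash
python3 pl.py .5504,.3792,.15,1 
```

```text
t 0.45 p [0.2961 0.4935 0.2251] a 1.018 q [ 0.91  0.29  1.56  0.    1.29 -0.11] F [ 0.9 -0.  -0.5] grip 0.0854
(0.5504, 0.3792, 0.15, 1.0) d [ 75.1  36.2 276.5] w [ 0.018  0.    -0.001] dist 289.0 deg 1.0
```

>>> apply_moves(rows=[{"dx": 75, "dy": 36, "dz": 276, "wx": 0, "wy": 0, "wz": 0, "claw": 1}, {"dx": 75, "dy": 36, "dz": 276, "wx": 0, "wy": 0, "wz": 0, "claw": 1}, {"dx": 75, "dy": 36, "dz": 276, "wx": 0, "wy": 0, "wz": 0, "claw": 1}, {"dx": 75, "dy": 36, "dz": 276, "wx": 0, "wy": 0, "wz": 0, "claw": 1}, {"dx": 75, "dy": 36, "dz": 276, "wx": 0, "wy": 0, "wz": 0, "claw": 1}, {"dx": 75, "dy": 36, "dz": 276, "wx": 0, "wy": 0, "wz": 0, "claw": 1}, {"dx": 75, "dy": 36, "dz": 276, "wx": 0, "wy": 0, "wz": 0, "claw": 1}])

```text
time: 1.32
tool_pos: [0.5488, 0.3799, 0.15]
tool_rot: [0.431, 1.529, -0.432]
wrist_force: [-0.4, 0.7, -0.1]
grip_width: 0.0854
```

```bash
python3 pl.py .5504,.3792,.032,1; python3 -c "
from h import *;from cell import bot
c=bot.capture('side');a=crop(c,(291,130),60,5)
c=bot.capture('top');cv2.imwrite('pics/s1.png',np.hstack([a,crop(c,(157,224),60,5)]))"
```

```text
t 1.32 p [0.5488 0.3799 0.15  ] a 1.02 q [ 0.5   0.48  1.45  0.    1.21 -0.52] F [-0.4  0.7 -0.1] grip 0.0854
(0.5504, 0.3792, 0.032, 1.0) d [118.    0.3   1.9] w [ 0.02  -0.001  0.001] dist 118.0 deg 1.0
```

View pics/s1.png

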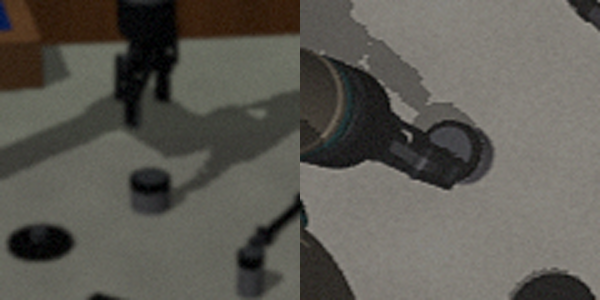

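The gripper is open above the jar: the jar is at (150,190) in the left crop and the fingers are above it. I'll descend and close.

>>> apply_moves(rows=[{"dx": 40, "dy": 0, "dz": 2, "wx": 0, "wy": 0, "wz": 0, "claw": 1}, {"dx": 80, "dy": 0, "dz": 2, "wx": 0, "wy": 0, "wz": 0, "claw": 1}, {"dx": 100, "dy": 0, "dz": 2, "wx": 0, "wy": 0, "wz": 0, "claw": 1}, {"dx": 118, "dy": 0, "dz": 2, "wx": 0, "wy": 0, "wz": 0, "claw": 1}, {"dx": 118, "dy": 0, "dz": 2, "wx": 0, "wy": 0, "wz": 0, "claw": 1}, {"dx": 118, "dy": 0, "dz": 2, "wx": 0, "wy": 0, "wz": 0, "claw": -1}, {"dx": 118, "dy": 0, "dz": 2, "wx": 0, "wy": 0, "wz": 0, "claw": -1}, {"dx": 118, "dy": 0, "dz": 2, "wx": 0, "wy": 0, "wz": 0, "claw": -1}, {"dx": 118, "dy": 0, "dz": 2, "wx": 0, "wy": 0, "wz": 0, "claw": -1}, {"dx": 118, "dy": 0, "dz": 2, "wx": 0, "wy": 0, "wz": 0, "claw": -1}])

```text
time: 2.68
tool_pos: [0.5522, 0.3794, 0.0339]
tool_rot: [0.433, 1.525, -0.429]
wrist_force: [-0.3, -0.0, 6.3]
grip_width: 0.0551
```

```bash
python3 pl.py .672,-.1306,.15,1.2 .672,-.1306,.037,1.2; python3 -c "
from h import *;from cell import bot
c=bot.capture('side');a=crop(c,(291,130),60,5)
c=bot.capture('top');cv2.imwrite('pics/s2.png',np.hstack([a,crop(c,(157,224),60,5)]))"
```

```text
t 2.67 p [0.5522 0.3794 0.0339] a 1.02 q [ 0.5   0.59  1.58  0.    0.97 -0.52] F [-0.3 -0.   6.3] grip 0.0551
(0.672, -0.1306, 0.15, 1.2) d [-116.6 -371.6  369. ] w [-0.18   0.002 -0.003] dist 537.0 deg 10.0
(0.672, -0.1306, 0.037, 1.2) d [  -3.6 -372.   368.9] w [-0.18   0.002 -0.003] dist 524.0 deg 10.0
```

View pics/s2.png

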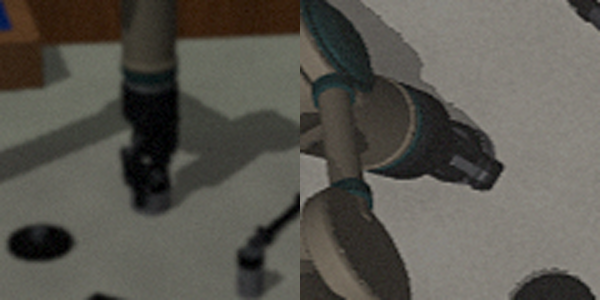

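>>> apply_moves(rows=[{"dx": -30, "dy": 0, "dz": 0, "wx": 0, "wy": 0, "wz": 0, "claw": -1}, {"dx": -75, "dy": 0, "dz": 0, "wx": 0, "wy": 0, "wz": 0, "claw": -1}, {"dx": -115, "dy": 0, "dz": 0, "wx": 0, "wy": 0, "wz": 0, "claw": -1}, {"dx": -115, "dy": -40, "dz": 40, "wx": -0.02, "wy": 0, "wz": 0, "claw": -1}, {"dx": -115, "dy": -80, "dz": 80, "wx": -0.04, "wy": 0, "wz": 0, "claw": -1}, {"dx": -115, "dy": -120, "dz": 120, "wx": -0.06, "wy": 0, "wz": 0, "claw": -1}, {"dx": -115, "dy": -160, "dz": 160, "wx": -0.08, "wy": 0, "wz": 0, "claw": -1}, {"dx": -115, "dy": -200, "dz": 200, "wx": -0.1, "wy": 0, "wz": 0, "claw": -1}, {"dx": -115, "dy": -240, "dz": 240, "wx": -0.12, "wy": 0, "wz": 0, "claw": -1}, {"dx": -115, "dy": -280, "dz": 280, "wx": -0.14, "wy": 0, "wz": 0, "claw": -1}, {"dx": -115, "dy": -320, "dz": 320, "wx": -0.16, "wy": 0, "wz": 0, "claw": -1}, {"dx": -115, "dy": -360, "dz": 360, "wx": -0.18, "wy": 0, "wz": 0, "claw": -1}])

```text
time: 4.28
tool_pos: [0.6696, -0.1182, 0.1469]
tool_rot: [0.291, 1.552, -0.29]
wrist_force: [0.6, 0.9, -0.4]
grip_width: 0.0553
```

>>> apply_moves(rows=[{"dx": 0, "dy": -8, "dz": 8, "wx": 0, "wy": 0, "wz": 0, "claw": -1}, {"dx": 0, "dy": -8, "dz": 8, "wx": 0, "wy": 0, "wz": 0, "claw": -1}])

```text
time: 4.53
tool_pos: [0.674, -0.1271, 0.1466]
tool_rot: [0.293, 1.552, -0.291]
wrist_force: [-1.1, 1.0, -1.6]
grip_width: 0.0553
```

```bash
python3 pl.py .672,-.1306,.15,1.2 .672,-.1306,.037,1.2; python3 -c "
from h import *;from cell import bot
c=bot.capture('side');a=crop(c,(359,220),60,5)
c=bot.capture('top');cv2.imwrite('pics/s3.png',np.hstack([a,crop(c,(378,169),60,5)]))"
```

```text
t 4.53 p [ 0.674  -0.1271  0.1466] a 1.199 q [-0.29  0.51  1.41  0.    1.22 -1.49] F [-1.1  1.  -1.6] grip 0.0553
(0.672, -0.1306, 0.15, 1.2) d [-3.4 -4.  -0.6] w [-0.001 -0.002 -0.001] dist 5.0 deg 0.0
(0.672, -0.1306, 0.037, 1.2) d [109.6  -4.   -0.4] w [-0.001 -0.002 -0.001] dist 110.0 deg 0.0
```

View pics/s3.png

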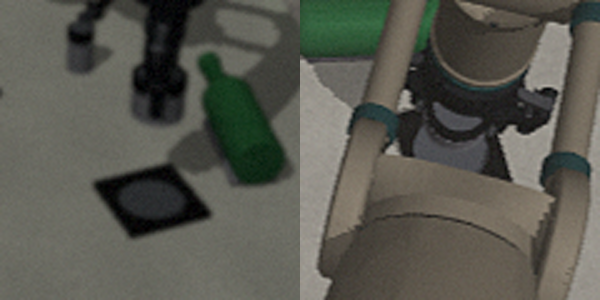

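>>> apply_moves(rows=[{"dx": 35, "dy": -4, "dz": 0, "wx": 0, "wy": 0, "wz": 0, "claw": -1}, {"dx": 70, "dy": -4, "dz": 0, "wx": 0, "wy": 0, "wz": 0, "claw": -1}, {"dx": 90, "dy": -4, "dz": 0, "wx": 0, "wy": 0, "wz": 0, "claw": -1}, {"dx": 102, "dy": -4, "dz": 0, "wx": 0, "wy": 0, "wz": 0, "claw": -1}, {"dx": 108, "dy": -4, "dz": 0, "wx": 0, "wy": 0, "wz": 0, "claw": -1}, {"dx": 108, "dy": -4, "dz": 0, "wx": 0, "wy": 0, "wz": 0, "claw": -1}])

```text
time: 5.38
tool_pos: [0.6731, -0.1299, 0.0396]
tool_rot: [0.29, 1.551, -0.29]
wrist_force: [-0.3, 0.1, -0.3]
grip_width: 0.0551
```

```bash
python3 pl.py .672,-.1306,.0385,1.2; python3 -c "
from h import *;from cell import bot
c=bot.capture('side');cv2.imwrite('pics/s4.png',crop(c,(359,230),40,8))"
```

```text
t 5.38 p [ 0.6731 -0.1299  0.0396] a 1.201 q [-0.29  0.6   1.53  0.    1.01 -1.49] F [-0.3  0.1 -0.3] grip 0.0551
(0.672, -0.1306, 0.0385, 1.2) d [ 1.1 -1.  -0.8] w [ 0.001  0.    -0.   ] dist 2.0 deg 0.0
```

View pics/s4.png

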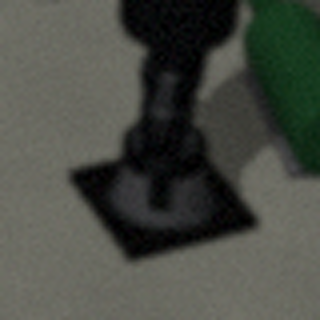

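The jar is over the recess, with the block centred near (165,205) in the crop. I'll lower it a touch, release and lift.

>>> apply_moves(rows=[{"dx": 2, "dy": 0, "dz": 0, "wx": 0, "wy": 0, "wz": 0, "claw": -1}, {"dx": 2, "dy": 0, "dz": 0, "wx": 0, "wy": 0, "wz": 0, "claw": -1}, {"dx": 2, "dy": 0, "dz": 0, "wx": 0, "wy": 0, "wz": 0, "claw": 1}, {"dx": 2, "dy": 0, "dz": 0, "wx": 0, "wy": 0, "wz": 0, "claw": 1}, {"dx": 2, "dy": 0, "dz": 0, "wx": 0, "wy": 0, "wz": 0, "claw": 1}, {"dx": 2, "dy": 0, "dz": 0, "wx": 0, "wy": 0, "wz": 0, "claw": 1}, {"dx": 2, "dy": 0, "dz": 0, "wx": 0, "wy": 0, "wz": 0, "claw": 1}, {"dx": -20, "dy": 0, "dz": 0, "wx": 0, "wy": 0, "wz": 0, "claw": 1}, {"dx": -60, "dy": 0, "dz": 0, "wx": 0, "wy": 0, "wz": 0, "claw": 1}, {"dx": -110, "dy": 0, "dz": 0, "wx": 0, "wy": 0, "wz": 0, "claw": 1}, {"dx": -130, "dy": 0, "dz": 0, "wx": 0, "wy": 0, "wz": 0, "claw": 1}, {"dx": -130, "dy": 0, "dz": 0, "wx": 0, "wy": 0, "wz": 0, "claw": 1}])

```text
time: 6.92
tool_pos: [0.674, -0.1307, 0.1715]
tool_rot: [0.29, 1.547, -0.291]
wrist_force: [0.4, 0.2, 0.5]
grip_width: 0.0853
```

```bash
python3 pl.py .644,.1407,.15,1.0 .644,.1407,.15,.3 .644,.1407,.15,1.6; python3 -c "
from h import *;from cell import bot
c=bot.capture('side');cv2.imwrite('pics/s5.png',crop(c,(359,230),40,8))"
```

```text
t 6.92 p [ 0.674  -0.1307  0.1715] a 1.201 q [-0.29  0.49  1.38  0.    1.27 -1.49] F [0.4 0.2 0.5] grip 0.0853
(0.644, 0.1407, 0.15, 1.0) d [  21.   242.2 -126.3] w [ 0.201  0.005 -0.001] dist 274.0 deg 11.0
(0.644, 0.1407, 0.15, 0.3) d [  21.   242.2 -126.3] w [ 0.901  0.004 -0.002] dist 274.0 deg 52.0
(0.644, 0.1407, 0.15, 1.6) d [  21.   242.2 -126.3] w [-0.399  0.005  0.   ] dist 274.0 deg 23.0
```

View pics/s5.png

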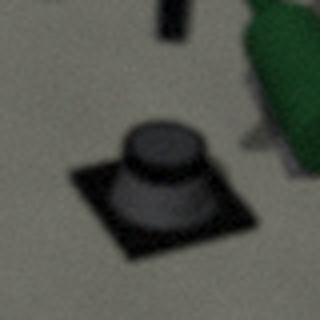

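The jar stands upright in its recess, around (165,180) in the crop. Next is the vial.

>>> apply_moves(rows=[{"dx": 0, "dy": 50, "dz": -25, "wx": 0.18, "wy": 0, "wz": 0, "claw": 1}, {"dx": 0, "dy": 100, "dz": -50, "wx": 0.36, "wy": 0, "wz": 0, "claw": 1}, {"dx": 0, "dy": 150, "dz": -75, "wx": 0.54, "wy": 0, "wz": 0, "claw": 1}, {"dx": 10, "dy": 200, "dz": -100, "wx": 0.72, "wy": 0, "wz": 0, "claw": 1}, {"dx": 21, "dy": 242, "dz": -126, "wx": 0.9, "wy": 0, "wz": 0, "claw": 1}, {"dx": 21, "dy": 242, "dz": -126, "wx": 0.9, "wy": 0, "wz": 0, "claw": 1}, {"dx": 21, "dy": 242, "dz": -126, "wx": 0.9, "wy": 0, "wz": 0, "claw": 1}, {"dx": 21, "dy": 242, "dz": -126, "wx": 0.9, "wy": 0, "wz": 0, "claw": 1}])

```text
time: 7.98
tool_pos: [0.6433, 0.1394, 0.1479]
tool_rot: [0.985, 1.336, -0.986]
wrist_force: [0.9, 0.1, -0.7]
grip_width: 0.0853
```

```bash
python3 pl.py .644,.1407,.041,.3; python3 -c "
from h import *;from cell import bot
c=bot.capture('side');a=crop(c,(331,170),50,6)
c=bot.capture('top');cv2.imwrite('pics/s6.png',np.hstack([a,crop(c,(260,179),50,6)]))"
```

```text
t 7.97 p [0.6433 0.1394 0.1479] a 0.3 q [ 0.11  0.47  1.48 -0.    1.2  -0.19] F [ 0.9  0.1 -0.7] grip 0.0853
(0.644, 0.1407, 0.041, 0.3) d [106.9   1.1  -1.1] w [-0.     0.     0.001] dist 107.0 deg 0.0
```

View pics/s6.png

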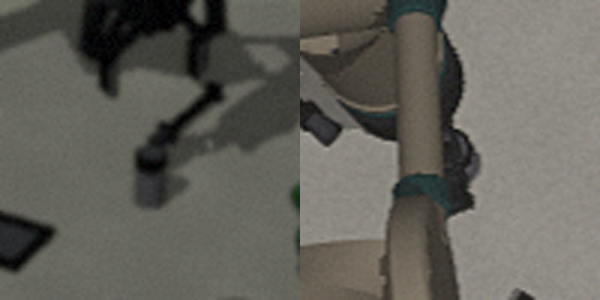

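>>> apply_moves(rows=[{"dx": 40, "dy": 1, "dz": -1, "wx": 0, "wy": 0, "wz": 0, "claw": 1}, {"dx": 75, "dy": 1, "dz": -1, "wx": 0, "wy": 0, "wz": 0, "claw": 1}, {"dx": 95, "dy": 1, "dz": -1, "wx": 0, "wy": 0, "wz": 0, "claw": 1}, {"dx": 107, "dy": 1, "dz": -1, "wx": 0, "wy": 0, "wz": 0, "claw": 1}, {"dx": 107, "dy": 1, "dz": -1, "wx": 0, "wy": 0, "wz": 0, "claw": 1}, {"dx": 107, "dy": 1, "dz": -1, "wx": 0, "wy": 0, "wz": 0, "claw": -1}, {"dx": 107, "dy": 1, "dz": -1, "wx": 0, "wy": 0, "wz": 0, "claw": -1}, {"dx": 107, "dy": 1, "dz": -1, "wx": 0, "wy": 0, "wz": 0, "claw": -1}, {"dx": 107, "dy": 1, "dz": -1, "wx": 0, "wy": 0, "wz": 0, "claw": -1}, {"dx": 107, "dy": 1, "dz": -1, "wx": 0, "wy": 0, "wz": 0, "claw": -1}, {"dx": 107, "dy": 1, "dz": -1, "wx": 0, "wy": 0, "wz": 0, "claw": -1}, {"dx": 107, "dy": 1, "dz": -1, "wx": 0, "wy": 0, "wz": 0, "claw": -1}])

```text
time: 9.57
tool_pos: [0.6442, 0.1422, 0.0423]
tool_rot: [0.986, 1.335, -0.984]
wrist_force: [-1.0, -0.4, 5.7]
grip_width: 0.0332
```

```bash
python3 pl.py .3806,-.2886,.17,.3 ; python3 -c "
from h import *;from cell import bot
c=bot.capture('side');a=crop(c,(331,170),50,6)
cv2.imwrite('pics/s7.png',a)"
```

```text
t 9.57 p [0.6442 0.1422 0.0423] a 0.301 q [ 0.11  0.57  1.59  0.    0.98 -0.19] F [-1.  -0.4  5.7] grip 0.0332
(0.3806, -0.2886, 0.17, 0.3) d [-128.3 -379.1  333.4] w [ 0.001  0.    -0.002] dist 521.0 deg 0.0
```

View pics/s7.png

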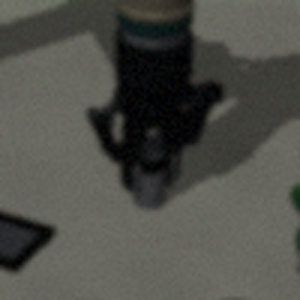

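>>> apply_moves(rows=[{"dx": -30, "dy": 0, "dz": 0, "wx": 0, "wy": 0, "wz": 0, "claw": -1}, {"dx": -75, "dy": 0, "dz": 0, "wx": 0, "wy": 0, "wz": 0, "claw": -1}, {"dx": -120, "dy": 0, "dz": 0, "wx": 0, "wy": 0, "wz": 0, "claw": -1}, {"dx": -128, "dy": -40, "dz": 35, "wx": 0, "wy": 0, "wz": 0, "claw": -1}, {"dx": -128, "dy": -80, "dz": 70, "wx": 0, "wy": 0, "wz": 0, "claw": -1}, {"dx": -128, "dy": -120, "dz": 105, "wx": 0, "wy": 0, "wz": 0, "claw": -1}, {"dx": -128, "dy": -160, "dz": 140, "wx": 0, "wy": 0, "wz": 0, "claw": -1}, {"dx": -128, "dy": -200, "dz": 175, "wx": 0, "wy": 0, "wz": 0, "claw": -1}, {"dx": -128, "dy": -240, "dz": 210, "wx": 0, "wy": 0, "wz": 0, "claw": -1}, {"dx": -128, "dy": -280, "dz": 245, "wx": 0, "wy": 0, "wz": 0, "claw": -1}, {"dx": -128, "dy": -320, "dz": 280, "wx": 0, "wy": 0, "wz": 0, "claw": -1}, {"dx": -128, "dy": -360, "dz": 315, "wx": 0, "wy": 0, "wz": 0, "claw": -1}])

```text
time: 11.12
tool_pos: [0.3918, -0.2665, 0.169]
tool_rot: [0.985, 1.337, -0.985]
wrist_force: [1.1, -0.6, 0.1]
grip_width: 0.0331
```

>>> apply_moves(rows=[{"dx": 0, "dy": -18, "dz": 18, "wx": 0, "wy": 0, "wz": 0, "claw": -1}, {"dx": 0, "dy": -18, "dz": 18, "wx": 0, "wy": 0, "wz": 0, "claw": -1}, {"dx": 0, "dy": -18, "dz": 18, "wx": 0, "wy": 0, "wz": 0, "claw": -1}])

```text
time: 11.5
tool_pos: [0.3812, -0.2871, 0.1689]
tool_rot: [0.986, 1.338, -0.985]
wrist_force: [0.4, -0.1, -0.9]
grip_width: 0.033
```

```bash
python3 pl.py .3806,-.2886,.047,.3 ; python3 -c "
from h import *;from cell import bot
c=bot.capture('side');a=crop(c,(252,260),60,5)
cv2.imwrite('pics/s8.png',a)"
```

```text
t 11.5 p [ 0.3812 -0.2871  0.1689] a 0.3 q [-0.79  0.2   1.84  0.    1.1  -1.09] F [ 0.4 -0.1 -0.9] grip 0.033
(0.3806, -0.2886, 0.047, 0.3) d [121.9  -1.    1.5] w [ 0.    -0.001 -0.   ] dist 122.0 deg 0.0
```

View pics/s8.png

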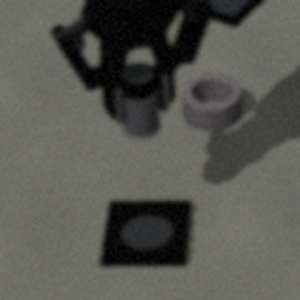

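The vial is held upright above its holder, with the recess at about (148,232) in the crop. I'll lower and release it.

>>> apply_moves(rows=[{"dx": 40, "dy": -1, "dz": 1, "wx": 0, "wy": 0, "wz": 0, "claw": -1}, {"dx": 80, "dy": -1, "dz": 1, "wx": 0, "wy": 0, "wz": 0, "claw": -1}, {"dx": 105, "dy": -1, "dz": 1, "wx": 0, "wy": 0, "wz": 0, "claw": -1}, {"dx": 117, "dy": -1, "dz": 1, "wx": 0, "wy": 0, "wz": 0, "claw": -1}, {"dx": 122, "dy": -1, "dz": 1, "wx": 0, "wy": 0, "wz": 0, "claw": -1}, {"dx": 123, "dy": -1, "dz": 1, "wx": 0, "wy": 0, "wz": 0, "claw": -1}, {"dx": 123, "dy": -1, "dz": 1, "wx": 0, "wy": 0, "wz": 0, "claw": -1}])

```text
time: 12.42
tool_pos: [0.3811, -0.2896, 0.047]
tool_rot: [0.985, 1.335, -0.985]
wrist_force: [0.6, 0.8, -0.2]
grip_width: 0.0332
```

```bash
python3 pl.py .3806,-.2886,.0463,.3 
```

```text
t 12.43 p [ 0.3811 -0.2896  0.047 ] a 0.301 q [-0.8   0.35  2.    0.    0.78 -1.1 ] F [ 0.6  0.8 -0.2] grip 0.0332
(0.3806, -0.2886, 0.0463, 0.3) d [ 0.7 -0.1 -1.1] w [ 0.001  0.001 -0.001] dist 1.0 deg 0.0
```

>>> apply_moves(rows=[{"dx": 1, "dy": 0, "dz": 0, "wx": 0, "wy": 0, "wz": 0, "claw": -1}, {"dx": 1, "dy": 0, "dz": 0, "wx": 0, "wy": 0, "wz": 0, "claw": 0}, {"dx": 1, "dy": 0, "dz": 0, "wx": 0, "wy": 0, "wz": 0, "claw": 0}, {"dx": 1, "dy": 0, "dz": 0, "wx": 0, "wy": 0, "wz": 0, "claw": 1}, {"dx": 1, "dy": 0, "dz": 0, "wx": 0, "wy": 0, "wz": 0, "claw": 1}, {"dx": 1, "dy": 0, "dz": 0, "wx": 0, "wy": 0, "wz": 0, "claw": 1}, {"dx": 1, "dy": 0, "dz": 0, "wx": 0, "wy": 0, "wz": 0, "claw": 1}, {"dx": -20, "dy": 0, "dz": 0, "wx": 0, "wy": 0, "wz": 0, "claw": 1}, {"dx": -60, "dy": 0, "dz": 0, "wx": 0, "wy": 0, "wz": 0, "claw": 1}, {"dx": -105, "dy": 0, "dz": 0, "wx": 0, "wy": 0, "wz": 0, "claw": 1}, {"dx": -105, "dy": 0, "dz": 0, "wx": 0, "wy": 0, "wz": 0, "claw": 1}])

```text
time: 13.8
tool_pos: [0.3824, -0.291, 0.1545]
tool_rot: [0.983, 1.328, -0.985]
wrist_force: [0.6, -0.3, -0.2]
grip_width: 0.0855
```

```bash
python3 pl.py .4554,-.1175,.15,.3 ; python3 -c "
from h import *;from cell import bot
c=bot.capture('side');a=crop(c,(252,270),60,5)
cv2.imwrite('pics/s9.png',a)"
```

```text
t 13.8 p [ 0.3824 -0.291   0.1545] a 0.301 q [-0.8   0.22  1.86  0.    1.05 -1.1 ] F [ 0.6 -0.3 -0.2] grip 0.0855
(0.4554, -0.1175, 0.15, 0.3) d [   4.   121.1 -144.1] w [ 0.001  0.007 -0.004] dist 188.0 deg 0.0
```

View pics/s9.png

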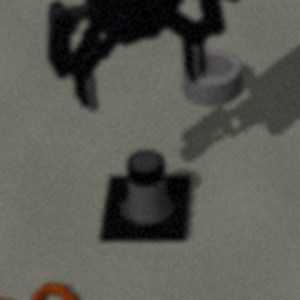

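The vial stands upright in its holder, around (148,185) in the crop. Next is the ring.

>>> apply_moves(rows=[{"dx": 4, "dy": 35, "dz": -42, "wx": 0, "wy": 0.003, "wz": 0, "claw": 1}, {"dx": 4, "dy": 75, "dz": -90, "wx": 0, "wy": 0.005, "wz": 0, "claw": 1}, {"dx": 4, "dy": 110, "dz": -130, "wx": 0, "wy": 0.007, "wz": 0, "claw": 1}, {"dx": 4, "dy": 121, "dz": -144, "wx": 0, "wy": 0.007, "wz": 0, "claw": 1}, {"dx": 4, "dy": 121, "dz": -144, "wx": 0, "wy": 0.007, "wz": 0, "claw": 1}, {"dx": 4, "dy": 121, "dz": -144, "wx": 0, "wy": 0.007, "wz": 0, "claw": 1}])

```text
time: 14.6
tool_pos: [0.4527, -0.1162, 0.1464]
tool_rot: [0.989, 1.344, -0.983]
wrist_force: [-0.8, 0.3, -0.6]
grip_width: 0.0852
```

```bash
python3 pl.py .4554,-.1175,.025,.3 ; python3 -c "
from h import *;from cell import bot
c=bot.capture('side');a=crop(c,(276,220),60,5)
cv2.imwrite('pics/s10.png',a)"
```

```text
t 14.6 p [ 0.4527 -0.1162  0.1464] a 0.3 q [-0.4   0.21  1.89  0.01  1.04 -0.71] F [-0.8  0.3 -0.6] grip 0.0852
(0.4554, -0.1175, 0.025, 0.3) d [121.3   2.4   2.9] w [ 0.    -0.008  0.002] dist 121.0 deg 0.0
```

View pics/s10.png

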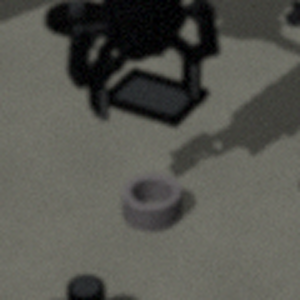

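>>> apply_moves(rows=[{"dx": 40, "dy": 2, "dz": 3, "wx": 0, "wy": -0.007, "wz": 0, "claw": 1}, {"dx": 80, "dy": 2, "dz": 3, "wx": 0, "wy": -0.007, "wz": 0, "claw": 1}, {"dx": 108, "dy": 2, "dz": 3, "wx": 0, "wy": -0.007, "wz": 0, "claw": 1}, {"dx": 121, "dy": 2, "dz": 3, "wx": 0, "wy": -0.007, "wz": 0, "claw": 1}, {"dx": 121, "dy": 2, "dz": 3, "wx": 0, "wy": -0.007, "wz": 0, "claw": 1}, {"dx": 121, "dy": 2, "dz": 3, "wx": 0, "wy": -0.007, "wz": 0, "claw": -1}, {"dx": 121, "dy": 2, "dz": 3, "wx": 0, "wy": -0.007, "wz": 0, "claw": -1}, {"dx": 121, "dy": 2, "dz": 3, "wx": 0, "wy": -0.007, "wz": 0, "claw": -1}, {"dx": 121, "dy": 2, "dz": 3, "wx": 0, "wy": -0.007, "wz": 0, "claw": -1}, {"dx": 121, "dy": 2, "dz": 3, "wx": 0, "wy": -0.007, "wz": 0, "claw": -1}])

```text
time: 15.9
tool_pos: [0.4569, -0.1178, 0.0278]
tool_rot: [0.984, 1.334, -0.984]
wrist_force: [-1.1, -0.2, 4.9]
grip_width: 0.0608
```

```bash
python3 pl.py .3977,.2912,.15,.3; python3 -c "
from h import *;from cell import bot
c=bot.capture('side');a=crop(c,(276,220),60,5)
cv2.imwrite('pics/s11.png',a)"
```

```text
t 15.9 p [ 0.4569 -0.1178  0.0278] a 0.301 q [-0.4   0.38  2.04 -0.    0.72 -0.7 ] F [-1.1 -0.2  4.9] grip 0.0608
(0.3977, 0.2912, 0.15, 0.3) d [-123.    65.  -407.9] w [ 0.001  0.002 -0.002] dist 431.0 deg 0.0
```

View pics/s11.png

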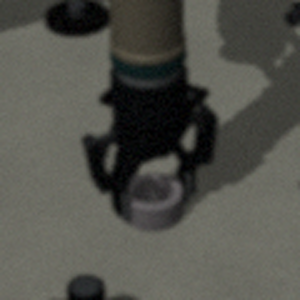

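>>> apply_moves(rows=[{"dx": -30, "dy": 0, "dz": 0, "wx": 0, "wy": 0, "wz": 0, "claw": -1}, {"dx": -75, "dy": 0, "dz": 0, "wx": 0, "wy": 0, "wz": 0, "claw": -1}, {"dx": -115, "dy": 0, "dz": 0, "wx": 0, "wy": 0, "wz": 0, "claw": -1}, {"dx": -123, "dy": 7, "dz": -45, "wx": 0, "wy": 0, "wz": 0, "claw": -1}, {"dx": -123, "dy": 14, "dz": -90, "wx": 0, "wy": 0, "wz": 0, "claw": -1}, {"dx": -123, "dy": 21, "dz": -135, "wx": 0, "wy": 0, "wz": 0, "claw": -1}, {"dx": -123, "dy": 28, "dz": -180, "wx": 0, "wy": 0, "wz": 0, "claw": -1}, {"dx": -123, "dy": 35, "dz": -225, "wx": 0, "wy": 0, "wz": 0, "claw": -1}, {"dx": -123, "dy": 42, "dz": -270, "wx": 0, "wy": 0, "wz": 0, "claw": -1}, {"dx": -123, "dy": 50, "dz": -315, "wx": 0, "wy": 0, "wz": 0, "claw": -1}, {"dx": -123, "dy": 58, "dz": -360, "wx": 0, "wy": 0, "wz": 0, "claw": -1}, {"dx": -123, "dy": 64, "dz": -400, "wx": 0, "wy": 0, "wz": 0, "claw": -1}])

```text
time: 17.45
tool_pos: [0.3985, 0.2855, 0.15]
tool_rot: [0.986, 1.336, -0.983]
wrist_force: [0.0, -0.6, -1.5]
grip_width: 0.0604
```

>>> apply_moves(rows=[{"dx": 0, "dy": 1, "dz": -8, "wx": 0, "wy": 0, "wz": 0, "claw": -1}, {"dx": 0, "dy": 1, "dz": -8, "wx": 0, "wy": 0, "wz": 0, "claw": -1}, {"dx": 0, "dy": 1, "dz": -8, "wx": 0, "wy": 0, "wz": 0, "claw": -1}])

```text
time: 17.82
tool_pos: [0.3974, 0.2906, 0.1494]
tool_rot: [0.985, 1.336, -0.986]
wrist_force: [-0.4, -1.1, -1.2]
grip_width: 0.0611
```

```bash
python3 pl.py .3977,.2912,.0388,.3; python3 -c "
from h import *;from cell import bot
c=bot.capture('side');a=crop(c,(247,150),50,6)
cv2.imwrite('pics/s12.png',a)"
```

```text
t 17.82 p [0.3974 0.2906 0.1494] a 0.3 q [ 0.49  0.24  1.84 -0.    1.06  0.19] F [-0.4 -1.1 -1.2] grip 0.0611
(0.3977, 0.2912, 0.0388, 0.3) d [110.6   0.5  -0.5] w [-0.  0.  0.] dist 111.0 deg 0.0
```

View pics/s12.png

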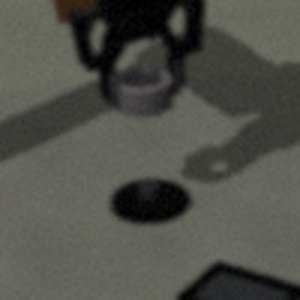

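The ring is held level above the post; the disc is at (150,200) in the crop. I'll lower it.

>>> apply_moves(rows=[{"dx": 40, "dy": 0, "dz": 0, "wx": 0, "wy": 0, "wz": 0, "claw": -1}, {"dx": 75, "dy": 0, "dz": 0, "wx": 0, "wy": 0, "wz": 0, "claw": -1}, {"dx": 95, "dy": 0, "dz": 0, "wx": 0, "wy": 0, "wz": 0, "claw": -1}, {"dx": 105, "dy": 0, "dz": 0, "wx": 0, "wy": 0, "wz": 0, "claw": -1}, {"dx": 110, "dy": 0, "dz": 0, "wx": 0, "wy": 0, "wz": 0, "claw": -1}, {"dx": 111, "dy": 0, "dz": 0, "wx": 0, "wy": 0, "wz": 0, "claw": -1}, {"dx": 111, "dy": 0, "dz": 0, "wx": 0, "wy": 0, "wz": 0, "claw": -1}])

```text
time: 18.75
tool_pos: [0.3978, 0.2919, 0.0389]
tool_rot: [0.986, 1.336, -0.984]
wrist_force: [-0.4, 0.4, -0.9]
grip_width: 0.0609
```

```bash
python3 pl.py .3977,.2912,.0388,.3; python3 -c "
from h import *;from cell import bot
c=bot.capture('side');a=crop(c,(247,150),50,6)
cv2.imwrite('pics/s13.png',a)"
```

```text
t 18.75 p [0.3978 0.2919 0.0389] a 0.3 q [0.49 0.38 1.98 0.   0.78 0.19] F [-0.4  0.4 -0.9] grip 0.0609
(0.3977, 0.2912, 0.0388, 0.3) d [ 0.1 -0.3  0.6] w [ 0.    -0.    -0.001] dist 1.0 deg 0.0
```

View pics/s13.png

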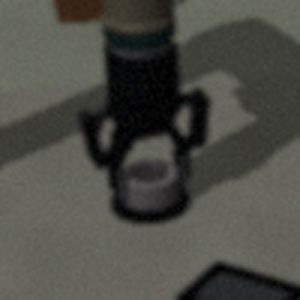

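>>> apply_moves(rows=[{"dx": 1, "dy": 0, "dz": 0, "wx": 0, "wy": 0, "wz": 0, "claw": -1}, {"dx": 1, "dy": 0, "dz": 0, "wx": 0, "wy": 0, "wz": 0, "claw": 1}, {"dx": 1, "dy": 0, "dz": 0, "wx": 0, "wy": 0, "wz": 0, "claw": 1}, {"dx": 1, "dy": 0, "dz": 0, "wx": 0, "wy": 0, "wz": 0, "claw": 1}, {"dx": 1, "dy": 0, "dz": 0, "wx": 0, "wy": 0, "wz": 0, "claw": 1}, {"dx": 1, "dy": 0, "dz": 0, "wx": 0, "wy": 0, "wz": 0, "claw": 1}, {"dx": -20, "dy": 0, "dz": 0, "wx": 0, "wy": 0, "wz": 0, "claw": 1}, {"dx": -60, "dy": 0, "dz": 0, "wx": 0, "wy": 0, "wz": 0, "claw": 1}, {"dx": -110, "dy": 0, "dz": 0, "wx": 0, "wy": 0, "wz": 0, "claw": 1}, {"dx": -130, "dy": 0, "dz": 0, "wx": 0, "wy": 0, "wz": 0, "claw": 1}, {"dx": -130, "dy": 0, "dz": 0, "wx": 0, "wy": 0, "wz": 0, "claw": 1}])

```text
time: 20.18
tool_pos: [0.3983, 0.2922, 0.1699]
tool_rot: [0.988, 1.335, -0.982]
wrist_force: [1.0, -0.0, 0.4]
grip_width: 0.0853
```

```bash
python3 pl.py .5572,-.409,.17,1.59; python3 -c "
from h import *;from cell import bot
c=bot.capture('side');a=crop(c,(247,150),50,6)
cv2.imwrite('pics/s14.png',a)"
```

```text
t 20.18 p [0.3983 0.2922 0.1699] a 0.301 q [0.49 0.22 1.81 0.   1.1  0.19] F [ 1.  -0.   0.4] grip 0.0853
(0.5572, -0.409, 0.17, 1.59) d [ -1.  -55.8 716.8] w [-1.289  0.002 -0.004] dist 719.0 deg 74.0
```

View pics/s14.png

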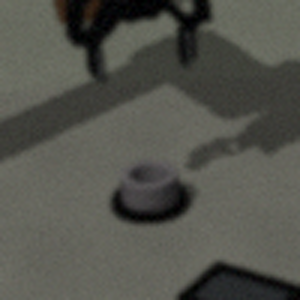

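The ring sits level on its disc, over the post. Next is the case.

>>> apply_moves(rows=[{"dx": 0, "dy": -4, "dz": 55, "wx": -0.1, "wy": 0, "wz": 0, "claw": 1}, {"dx": 0, "dy": -8, "dz": 110, "wx": -0.2, "wy": 0, "wz": 0, "claw": 1}, {"dx": 0, "dy": -12, "dz": 165, "wx": -0.3, "wy": 0, "wz": 0, "claw": 1}, {"dx": 0, "dy": -16, "dz": 220, "wx": -0.4, "wy": 0, "wz": 0, "claw": 1}, {"dx": 0, "dy": -20, "dz": 275, "wx": -0.5, "wy": 0, "wz": 0, "claw": 1}, {"dx": 0, "dy": -25, "dz": 330, "wx": -0.6, "wy": 0, "wz": 0, "claw": 1}, {"dx": 0, "dy": -30, "dz": 385, "wx": -0.7, "wy": 0, "wz": 0, "claw": 1}, {"dx": 0, "dy": -34, "dz": 440, "wx": -0.8, "wy": 0, "wz": 0, "claw": 1}, {"dx": 0, "dy": -38, "dz": 495, "wx": -0.9, "wy": 0, "wz": 0, "claw": 1}, {"dx": 0, "dy": -42, "dz": 550, "wx": -1.0, "wy": 0, "wz": 0, "claw": 1}, {"dx": 0, "dy": -46, "dz": 600, "wx": -1.1, "wy": 0, "wz": 0, "claw": 1}, {"dx": 0, "dy": -51, "dz": 650, "wx": -1.2, "wy": 0, "wz": 0, "claw": 1}])

```text
time: 21.72
tool_pos: [0.5404, -0.3454, 0.1656]
tool_rot: [0.055, 1.573, -0.051]
wrist_force: [-0.1, 0.7, 0.6]
grip_width: 0.0853
```

>>> apply_moves(rows=[{"dx": 0, "dy": 0, "dz": 0, "wx": 0, "wy": 0, "wz": 0, "claw": 1}, {"dx": 0, "dy": 0, "dz": 0, "wx": 0, "wy": 0, "wz": 0, "claw": 1}])

```text
time: 21.98
tool_pos: [0.54, -0.3433, 0.166]
tool_rot: [0.059, 1.574, -0.053]
wrist_force: [0.4, 0.7, -0.2]
grip_width: 0.0854
```

```bash
python3 pl.py .5572,-.409,.17,1.59 .5572,-.409,.15,1.59
```

```text
t 21.98 p [ 0.54   -0.3433  0.166 ] a 1.499 q [-0.68  0.43  1.49  0.    1.22 -2.18] F [ 0.4  0.7 -0.2] grip 0.0854
(0.5572, -0.409, 0.17, 1.59) d [ -4.3 -64.3  21.9] w [-0.091 -0.003 -0.003] dist 68.0 deg 5.0
(0.5572, -0.409, 0.15, 1.59) d [ 15.7 -64.4  21.9] w [-0.091 -0.003 -0.003] dist 70.0 deg 5.0
```

>>> apply_moves(rows=[{"dx": 8, "dy": -32, "dz": 11, "wx": -0.09, "wy": 0, "wz": 0, "claw": 1}, {"dx": 16, "dy": -64, "dz": 22, "wx": -0.09, "wy": 0, "wz": 0, "claw": 1}, {"dx": 16, "dy": -64, "dz": 22, "wx": -0.09, "wy": 0, "wz": 0, "claw": 1}, {"dx": 16, "dy": -64, "dz": 22, "wx": -0.09, "wy": 0, "wz": 0, "claw": 1}])

```text
time: 22.48
tool_pos: [0.5581, -0.4076, 0.1517]
tool_rot: [-0.014, 1.572, 0.018]
wrist_force: [-0.4, -0.4, -0.2]
grip_width: 0.0853
```

```bash
python3 pl.py .5572,-.409,.03,1.59; python3 -c "
from h import *;from cell import bot
c=bot.capture('side');a=crop(c,(338,300),60,5)
cv2.imwrite('pics/s15.png',a)"
```

```text
t 22.48 p [ 0.5581 -0.4076  0.1517] a 1.591 q [-0.73  0.51  1.39  0.    1.24 -2.32] F [-0.4 -0.4 -0.2] grip 0.0853
(0.5572, -0.409, 0.03, 1.59) d [121.7  -1.7  -0.7] w [ 0.001 -0.001 -0.002] dist 122.0 deg 0.0
```

View pics/s15.png

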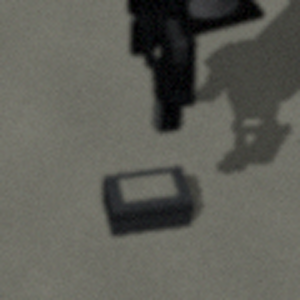

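>>> apply_moves(rows=[{"dx": 40, "dy": -1, "dz": -1, "wx": 0, "wy": 0, "wz": 0, "claw": 1}, {"dx": 80, "dy": -1, "dz": -1, "wx": 0, "wy": 0, "wz": 0, "claw": 1}, {"dx": 108, "dy": -1, "dz": -1, "wx": 0, "wy": 0, "wz": 0, "claw": 1}, {"dx": 121, "dy": -1, "dz": -1, "wx": 0, "wy": 0, "wz": 0, "claw": 1}, {"dx": 121, "dy": -1, "dz": -1, "wx": 0, "wy": 0, "wz": 0, "claw": 1}, {"dx": 121, "dy": -1, "dz": -1, "wx": 0, "wy": 0, "wz": 0, "claw": -1}, {"dx": 121, "dy": -1, "dz": -1, "wx": 0, "wy": 0, "wz": 0, "claw": -1}, {"dx": 121, "dy": -1, "dz": -1, "wx": 0, "wy": 0, "wz": 0, "claw": -1}, {"dx": 121, "dy": -1, "dz": -1, "wx": 0, "wy": 0, "wz": 0, "claw": -1}, {"dx": 121, "dy": -1, "dz": -1, "wx": 0, "wy": 0, "wz": 0, "claw": -1}, {"dx": 121, "dy": -1, "dz": -1, "wx": 0, "wy": 0, "wz": 0, "claw": -1}])

```text
time: 23.9
tool_pos: [0.5582, -0.4112, 0.0327]
tool_rot: [-0.016, 1.569, 0.014]
wrist_force: [-0.5, 0.3, 5.3]
grip_width: 0.0413
```

```bash
python3 pl.py .4782,.0937,.15,.932; python3 -c "
from h import *;from cell import bot
c=bot.capture('side');a=crop(c,(338,300),60,5)
cv2.imwrite('pics/s16.png',a)"
```

```text
t 23.9 p [ 0.5582 -0.4112  0.0327] a 1.59 q [-0.74  0.62  1.52  0.    1.   -2.33] F [-0.5  0.3  5.3] grip 0.0413
(0.4782, 0.0937, 0.15, 0.932) d [-118.2  506.2  -69.8] w [0.658 0.002 0.001] dist 525.0 deg 38.0
```

View pics/s16.png

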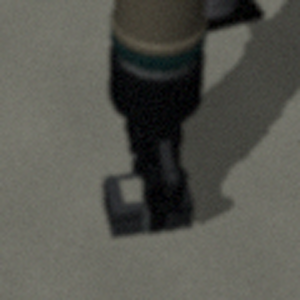

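>>> apply_moves(rows=[{"dx": -30, "dy": 0, "dz": 0, "wx": 0, "wy": 0, "wz": 0, "claw": -1}, {"dx": -75, "dy": 0, "dz": 0, "wx": 0, "wy": 0, "wz": 0, "claw": -1}, {"dx": -115, "dy": 0, "dz": 0, "wx": 0, "wy": 0, "wz": 0, "claw": -1}, {"dx": -118, "dy": 50, "dz": -7, "wx": 0.07, "wy": 0, "wz": 0, "claw": -1}, {"dx": -118, "dy": 105, "dz": -14, "wx": 0.14, "wy": 0, "wz": 0, "claw": -1}, {"dx": -118, "dy": 160, "dz": -22, "wx": 0.21, "wy": 0, "wz": 0, "claw": -1}, {"dx": -118, "dy": 215, "dz": -30, "wx": 0.28, "wy": 0, "wz": 0, "claw": -1}, {"dx": -118, "dy": 270, "dz": -37, "wx": 0.35, "wy": 0, "wz": 0, "claw": -1}, {"dx": -118, "dy": 325, "dz": -45, "wx": 0.42, "wy": 0, "wz": 0, "claw": -1}, {"dx": -118, "dy": 380, "dz": -52, "wx": 0.5, "wy": 0, "wz": 0, "claw": -1}, {"dx": -118, "dy": 435, "dz": -60, "wx": 0.57, "wy": 0, "wz": 0, "claw": -1}, {"dx": -118, "dy": 480, "dz": -66, "wx": 0.64, "wy": 0, "wz": 0, "claw": -1}])

```text
time: 25.45
tool_pos: [0.481, 0.0698, 0.1491]
tool_rot: [0.487, 1.516, -0.487]
wrist_force: [0.4, -0.0, -2.0]
grip_width: 0.0411
```

>>> apply_moves(rows=[{"dx": 0, "dy": 0, "dz": 0, "wx": 0, "wy": 0, "wz": 0, "claw": -1}, {"dx": 0, "dy": 0, "dz": 0, "wx": 0, "wy": 0, "wz": 0, "claw": -1}])

```text
time: 25.7
tool_pos: [0.4821, 0.0676, 0.1492]
tool_rot: [0.484, 1.516, -0.485]
wrist_force: [0.0, -0.2, -1.8]
grip_width: 0.0415
```

```bash
python3 pl.py .4782,.0937,.15,.932
```

```text
t 25.7 p [0.4821 0.0676 0.1492] a 0.952 q [-0.    0.23  1.85 -0.    1.05 -0.95] F [ 0.  -0.2 -1.8] grip 0.0415
(0.4782, 0.0937, 0.15, 0.932) d [ -0.9  19.  -18.3] w [0.02  0.    0.001] dist 26.0 deg 1.0
```

>>> apply_moves(rows=[{"dx": 0, "dy": 10, "dz": -9, "wx": 0.02, "wy": 0, "wz": 0, "claw": -1}, {"dx": 0, "dy": 19, "dz": -18, "wx": 0.02, "wy": 0, "wz": 0, "claw": -1}, {"dx": 0, "dy": 19, "dz": -18, "wx": 0.02, "wy": 0, "wz": 0, "claw": -1}, {"dx": 0, "dy": 19, "dz": -18, "wx": 0.02, "wy": 0, "wz": 0, "claw": -1}])

```text
time: 26.2
tool_pos: [0.4786, 0.0933, 0.1492]
tool_rot: [0.501, 1.512, -0.502]
wrist_force: [-0.6, -0.4, -0.7]
grip_width: 0.0416
```

```bash
python3 pl.py .4782,.0937,.0367,.932; python3 -c "
from h import *;from cell import bot
c=bot.capture('side');a=crop(c,(277,180),60,5)
c=bot.capture('top');cv2.imwrite('pics/s17.png',np.hstack([a,crop(c,(285,254),60,5)]))"
```

```text
t 26.2 p [0.4786 0.0933 0.1492] a 0.93 q [ 0.05  0.23  1.85 -0.    1.05 -0.88] F [-0.6 -0.4 -0.7] grip 0.0416
(0.4782, 0.0937, 0.0367, 0.932) d [ 1.125e+02  1.000e-01 -6.000e-01] w [-0.002  0.     0.   ] dist 113.0 deg 0.0
```

View pics/s17.png

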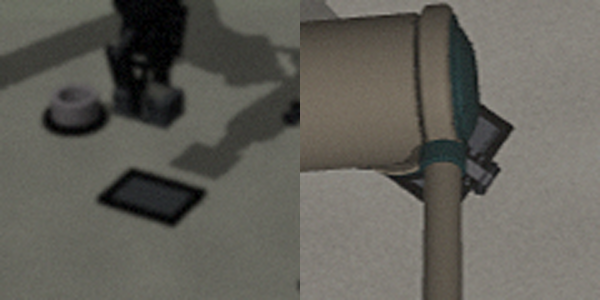

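The case is held level above its holder, with the recess at about (152,195) in the left crop, and the long sides are aligned. I'll lower it.

>>> apply_moves(rows=[{"dx": 40, "dy": 0, "dz": 0, "wx": 0, "wy": 0, "wz": 0, "claw": -1}, {"dx": 80, "dy": 0, "dz": 0, "wx": 0, "wy": 0, "wz": 0, "claw": -1}, {"dx": 100, "dy": 0, "dz": 0, "wx": 0, "wy": 0, "wz": 0, "claw": -1}, {"dx": 108, "dy": 0, "dz": 0, "wx": 0, "wy": 0, "wz": 0, "claw": -1}, {"dx": 112, "dy": 0, "dz": 0, "wx": 0, "wy": 0, "wz": 0, "claw": -1}, {"dx": 112, "dy": 0, "dz": 0, "wx": 0, "wy": 0, "wz": 0, "claw": -1}, {"dx": 112, "dy": 0, "dz": 0, "wx": 0, "wy": 0, "wz": 0, "claw": -1}])

```text
time: 27.18
tool_pos: [0.4791, 0.0939, 0.0381]
tool_rot: [0.502, 1.51, -0.501]
wrist_force: [-0.2, 0.6, -0.9]
grip_width: 0.0412
```

```bash
python3 pl.py .4782,.0937,.0367,.932; python3 -c "
from h import *;from cell import bot
c=bot.capture('side');a=crop(c,(277,180),60,5)
cv2.imwrite('pics/s18.png',a)"
```

```text
t 27.18 p [0.4791 0.0939 0.0381] a 0.931 q [ 0.05  0.38  1.99  0.    0.77 -0.88] F [-0.2  0.6 -0.9] grip 0.0412
(0.4782, 0.0937, 0.0367, 0.932) d [ 1.4 -0.7 -0.7] w [-0.001  0.001 -0.001] dist 2.0 deg 0.0
```

View pics/s18.png

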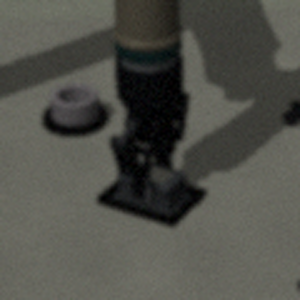

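>>> apply_moves(rows=[{"dx": 1, "dy": 0, "dz": 0, "wx": 0, "wy": 0, "wz": 0, "claw": -1}, {"dx": 1, "dy": 0, "dz": 0, "wx": 0, "wy": 0, "wz": 0, "claw": 0.3}, {"dx": 1, "dy": 0, "dz": 0, "wx": 0, "wy": 0, "wz": 0, "claw": 0.3}, {"dx": 1, "dy": 0, "dz": 0, "wx": 0, "wy": 0, "wz": 0, "claw": 1}, {"dx": 1, "dy": 0, "dz": 0, "wx": 0, "wy": 0, "wz": 0, "claw": 1}, {"dx": 1, "dy": 0, "dz": 0, "wx": 0, "wy": 0, "wz": 0, "claw": 1}, {"dx": 1, "dy": 0, "dz": 0, "wx": 0, "wy": 0, "wz": 0, "claw": 1}, {"dx": -20, "dy": 0, "dz": 0, "wx": 0, "wy": 0, "wz": 0, "claw": 1}, {"dx": -60, "dy": 0, "dz": 0, "wx": 0, "wy": 0, "wz": 0, "claw": 1}, {"dx": -110, "dy": 0, "dz": 0, "wx": 0, "wy": 0, "wz": 0, "claw": 1}, {"dx": -160, "dy": 0, "dz": 0, "wx": 0, "wy": 0, "wz": 0, "claw": 1}, {"dx": -200, "dy": 0, "dz": 0, "wx": 0, "wy": 0, "wz": 0, "claw": 1}])

```text
time: 28.72
tool_pos: [0.4786, 0.0938, 0.2395]
tool_rot: [0.502, 1.51, -0.501]
wrist_force: [1.0, -0.4, -0.8]
grip_width: 0.0858
```

```bash
python3 pl.py .3,.3,.25,.932 .188,.543,.25,1.2
```

```text
t 28.73 p [0.4786 0.0938 0.2395] a 0.931 q [ 0.05  0.15  1.71  0.    1.27 -0.88] F [ 1.  -0.4 -0.8] grip 0.0858
(0.3, 0.3, 0.25, 0.932) d [ -10.9   58.6 -266.4] w [-0.001  0.001 -0.001] dist 273.0 deg 0.0
(0.188, 0.543, 0.25, 1.2) d [ -11.   186.6 -501.4] w [-0.269  0.002 -0.001] dist 535.0 deg 15.0
```

>>> apply_moves(rows=[{"dx": -10, "dy": 19, "dz": -50, "wx": -0.03, "wy": 0, "wz": 0, "claw": 1}, {"dx": -10, "dy": 37, "dz": -100, "wx": -0.05, "wy": 0, "wz": 0, "claw": 1}, {"dx": -10, "dy": 56, "dz": -150, "wx": -0.08, "wy": 0, "wz": 0, "claw": 1}, {"dx": -10, "dy": 74, "dz": -200, "wx": -0.11, "wy": 0, "wz": 0, "claw": 1}, {"dx": -10, "dy": 93, "dz": -250, "wx": -0.13, "wy": 0, "wz": 0, "claw": 1}, {"dx": -10, "dy": 112, "dz": -300, "wx": -0.16, "wy": 0, "wz": 0, "claw": 1}, {"dx": -10, "dy": 130, "dz": -350, "wx": -0.19, "wy": 0, "wz": 0, "claw": 1}, {"dx": -10, "dy": 149, "dz": -400, "wx": -0.21, "wy": 0, "wz": 0, "claw": 1}, {"dx": -10, "dy": 167, "dz": -450, "wx": -0.24, "wy": 0, "wz": 0, "claw": 1}, {"dx": -10, "dy": 186, "dz": -500, "wx": -0.27, "wy": 0, "wz": 0, "claw": 1}, {"dx": -10, "dy": 186, "dz": -500, "wx": -0.27, "wy": 0, "wz": 0, "claw": 1}, {"dx": -10, "dy": 186, "dz": -500, "wx": -0.27, "wy": 0, "wz": 0, "claw": 1}])

```text
time: 30.22
tool_pos: [0.1885, 0.5411, 0.2468]
tool_rot: [0.289, 1.551, -0.291]
wrist_force: [0.2, -0.4, -0.1]
grip_width: 0.0855
```

```bash
python3 - <<'E'
from ov import *
import ov,pickle
from cell import bot
m=pickle.load(open("m.pkl","rb"))
d={}
for n in("top","side"):
    c=bot.capture(n);d[n]=c
    cv2.imwrite(f"pics/fin_{n}.png",c["frame"])
pickle.dump(d,open("c1.pkl","wb"))
# overlay of seated models at holder centres
def sh(_):
    a=m["wh"];b=m["vh"];r=m["rh"];k=m["ch"]
    return dict(jar=[circ(*a[:2],.049,.028),circ(*a[:2],.003,.028)],vial=[circ(*b[:2],.061,.017),circ(*b[:2],.003,.017)],
     ring=[circ(*r,.04,.031),circ(*r,.04,.021),circ(*r,.01,.031)],case=[rect(*k[:2],.035,k[2],.07,.042),rect(*k[:2],.01,k[2],.104,.076)])
ov.shapes=sh
for n in d: draw(d[n],None,f"pics/o_{n}.png")
cv2.imwrite("pics/o.png",np.vstack([cv2.imread(f"pics/o_{n}.png") for n in d]))
print(bot.read_state()["time"])
E
```

```text
30.325
```

View pics/o.png

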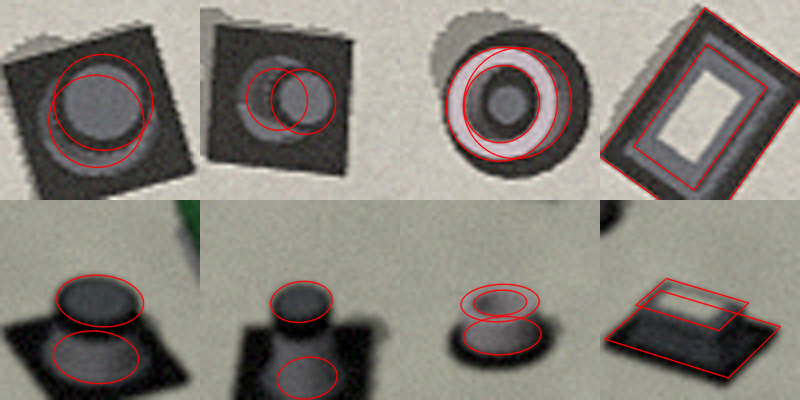

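View pics/fin_top.png

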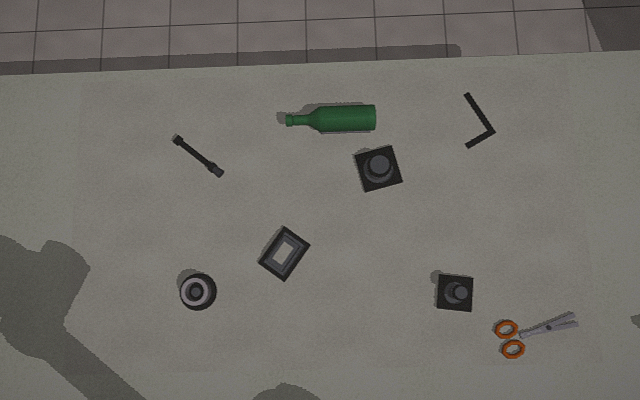

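The overlays of fully seated models match all four pieces to about 2-3 mm in both views. The bottle and brush are at their starting pixels. I'll hand the job in.

```bash
python3 -c "
from cell import bot
print(bot.close_job())"
```

```text
the job is handed in; nothing more can be done
None
```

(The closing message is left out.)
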